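# Stand the weighted shaft heavy end down

## Robot

A 6-joint arm with a two-finger parallel gripper is mounted at the origin on the work surface. World frame = base frame: x ahead of the robot, y to its left, z up, the work surface at z = 0. Lengths are in mm, angles in rad, forces in N, time in s.
With the tool pointing down it reaches from about 275 to 750 mm from the base axis. Payload 10.2 kg.
Tool frame: the origin (TCP) lies midway between the tips of the shut fingers; the grasp point (between the pads) lies 19 mm behind it; z points along the fingers, y is the direction in which the jaws open and shut (so a half turn about z gives the same grasp; the last joint's range is limited). The gripper opens to 88 mm and grips with 3 to 60 N. Pads are 18 mm wide; open, the fingers measure 123 mm over their backs; the gripper's body (75 mm by 187 mm) begins 45 mm behind the grasp point.
Start: joints at [0.951, 0.313, 1.498, -0, 1.331, -0.223], TCP at [202.909, 484.21, 238.72] pointing down, gripper open.
Joint ranges: [-2.94, 2.94], [-0.97, 2.17], [0.19, 2.56], [-1.23, 4.37], [0.02, 3.11], [-2.88, 2.88]. Speed limits (rad/s): [2.39, 2.39, 3.01, 3.14, 3.14, 3.14].

## Interface

Orientations are given as a rotation vector (axis times angle).
In Python, from bench import sensors, grab_frame, robot, search_frame gives the robot as it stands.
- The arm moves only by the tool carry_out, never from a script. Its argument "steps" is a list of rows, each a list of 3 entries, a list of its own where there are three numbers: the shift along the world's x, y, z normalised to -1 to 1, where 1 is 25 cm, then the turn, a rotation vector about the world's x, y, z normalised to -1 to 1, where 1 is 2 rad, then the gripper's target within -1 to 1 (fully open at 1, half-way at 0, shut at -1). A call has 1 to 5 rows; each row shifts and turns the commanded pose from where the row before left it; what a row does not reach is not made up. A row lasts 1/10 s, in which the tool goes at most 50 mm and 8.59 degrees, less where a joint would pass 70% of its speed; a pose out of reach is approached as far as the arm can. A call with a number of a shift or a turn outside -1 to 1 is refused whole. A call with a gripper value outside its range is refused whole. The fingers move at their own pace and stop on an object; "grip_force" is the grip in N (left out, the last holds). Time passes only in rows, so rows that do not move let the fingers close. It gives the time, the measured TCP pose, the force and the opening at its end, in the units of the state.
- sensors.observe(): the state, without advancing time (a new reading comes with each control period).
- grab_frame(name): name is "scene" or "top"; returns a dict with "color" (384x512x3 uint8, blue, green, red), "range_z" (384x512 float32, mm along the optical axis (not along the pixel's ray), 0 where there is no reading), "fov_y" (degrees; the focal length in pixels is half the picture's height over the tangent of half this angle, whatever the lens; pixels are square), "cx", "cy" (the principal point, pixels), "k1" (the pictures are not rectified: a ray, as slopes to the right and down, at radius r is drawn at 1 + k1 r^2 times it, then the intrinsics apply), "R" (3x3) and "t" (3): a world point X has camera coordinates R X + t. Camera axes: x right, y down, z forward; pixel columns grow to the right and rows downward; lengths in mm; the calibration is good to about 2 mm. A picture is of the moment at which its call begins.
- robot.sign_off(): hands the job in, once; it reports no verdict.
Trained networks look in the newest picture that a camera, given by its name, has taken for a name from the list of things; names that differ only in an ending like _2 or _b are one class to them, and where a whole thing is asked for, a point or a joint stands for the part that bears it (a point fixed in the world has none). Each returns a list of dicts, best first, with "score" (0 to 1); they miss things now and then, are a little off and sometimes report something else, mostly with a low value. They report only what shows in the picture. A call takes as long as a camera call. They do not tell look-alikes from the thing itself.
- search_frame(camera, name): "bbox" ([centre column, centre row, width, height] in pixels, round what is visible of it).
The state is a dict: "t": time; "joint_pos": joint angles; "joint_vel": joint speeds; "joint_efforts": joint torques, N m; "tcp_pos": TCP position; "tool_rot": TCP orientation; "wrist_force": force on the tool from outside, world axes, zero at the start; "torque": the same for the moment, N m; "gripper_width": finger opening in mm.
Only numpy, scipy, OpenCV 4.12 (cv2) and the standard library are available. Lean on these libraries where they do the work, as an engineer would, in place of code of your own. Each camera call takes 0.05 s, during which the arm holds its last target.

## Task

The hollow shaft lying across the pair of V-blocks is capped flush and carries a steel slug in one half, so its two ends look alike but one is heavier. Pick it up by its middle to feel or see which end is heavy, then stand it upright in the empty end groove of the shaft stand, heavy end down and snug back in the groove, setting it down gently. Leave the three standing shafts and the other parts where they are.

Things in the scene. Friction and masses are not known exactly. Their poses are not given: they have to be found in the camera images.
- shaft: Loose ground steel shaft, 25 mm diameter, 160 mm long, 0.42 kg, lying in the V-blocks with its axis 58 mm above the table. Origin at mid-length on the axis, x along the shaft. One end (+x or -x, at random) is heavy: it balances 15 to 20 mm from the middle towards that end. Held firmly at the middle it twists the wrist by about 0.07 N m; pinched lightly, the heavy end sinks.
- v_blocks: Fixed pair of steel V-blocks on a plate 150 x 64 x 10 mm; origin under its centre on the table, x axis along the shaft, z up. The V-blocks stand at x = -68 to -56 mm and x = 56 to 68 mm, 48 mm wide in y, 57 mm high; between them the shaft is free for the fingers.
- stand: Fixed aluminium stand, 312 (y) x 70 mm, origin on the table under its middle, z up, open front to -x. The 30 mm high base forms a ledge, front edge at x = -25 mm. On it a block (top 90 mm above the table, front face x = -1 mm) has four upright 90-degree V-grooves, 44 mm wide, 22 mm deep, at y = -102, -34, 34, 102 mm: three hold standing shafts, the one at y = 102 mm is empty.
- seat (a point): Point on the stand's ledge, 30 mm above the table, where the axis of a shaft standing snug in the empty groove meets the ledge; axes as the stand's. The groove is entered towards the stand's +x or from above. A standing shaft that is still a few mm out slides home when its foot is pushed with 4 to 8 N.
- mate1: Loose shaft of the same size (25 x 160 mm) standing in the stand's groove at y = -102 mm. Origin at the centre of its lower end, z up.
- mate2: The same, in the groove at y = -34 mm.
- mate3: The same, in the groove at y = 34 mm, next to the empty groove.
- spur_gear: Loose black oxide steel spur gear, 65 mm diameter, 20 mm thick, with a 36 mm hub (32 mm high in all), lying flat. Origin at the centre of its underside, z up.
- idler_gear: Loose white acetal gear, 52 mm diameter, 15 mm thick, lying flat. Origin at the centre of its underside, z up.
- bushing: Loose bronze flanged bushing, flange 34 mm diameter and 4 mm thick on the table, barrel 24 mm, 30 mm high. Origin at the centre of its underside, z up.
- spacer: Loose pale green nylon ring, 44 mm outside, 28 mm inside, 14 mm high, near the fence. Origin at the centre of its underside, z up.
There are look-alikes about, which are no part of the job. Leave any turquoise look-alike of the shaft alone.

How it is judged:
By the outcome, as a careful person would: the job done as asked, in the order asked, and still so for the second after the job is handed in, with the robot touching nothing.
It also fails if it takes over 62 s, if anything falls off the work surface, if the arm or the gripper's body presses on something with over 40 N, if the wrist force passes 120 N, or if a joint passes its speed limit or range.

## Working session

There is one attempt and no reset: what is moved stays moved. The work goes in short steps, Python scripts to look and compute and a tool call to move; the robot and the scene stay as the last step left them, time stands still between calls to the robot, and variables do not carry over. Pictures are saved under pics/ and viewed, and the job is handed in when it is done.

Besides the shell and the picture viewer there is one more tool, called after "Emit:" by a JSON object that holds its "op" and its "data", one argument or row to a line. carry_out: Moves the arm, as the interface text tells. Its arguments: {"type":"object","properties":{"steps":{"type":"array","items":{"type":"array"}},"grip_force":{"type":"number"}},"required":["steps"]}

```bash
ls; mkdir -p pics; cat > h.py <<'E'
import numpy as np, cv2
from bench import sensors, grab_frame, robot, search_frame
def f_of(F): return F["color"].shape[0]/2/np.tan(np.radians(F["fov_y"])/2)
def K(F):
    f=f_of(F); return np.array([[f,0,F["cx"]],[0,f,F["cy"]],[0,0,1.]])
def D(F): return np.array([F["k1"],0,0,0,0.])
def slopes(F,uv):
    return cv2.undistortPoints(np.array(uv,float).reshape(-1,1,2),K(F),D(F)).reshape(-1,2)
def ray(F,uv):
    s=slopes(F,uv); d=np.c_[s,np.ones(len(s))]@np.array(F["R"]); c=-np.array(F["R"]).T@np.array(F["t"]); return c,d
def onz(F,uv,z):
    c,d=ray(F,uv); return c+d*((z-c[2])/d[:,2])[:,None]
def cloud(F):
    h,w=F["range_z"].shape; u,v=np.meshgrid(np.arange(w),np.arange(h))
    s=slopes(F,np.c_[u.ravel(),v.ravel()]); z=F["range_z"].ravel().astype(float)
    P=np.c_[s*z[:,None],z]; P=(P-np.array(F["t"]))@np.array(F["R"]); P[z==0]=np.nan
    return P.reshape(h,w,3)
def proj(F,X):
    R=np.array(F["R"]); p,_=cv2.projectPoints(np.array(X,float).reshape(-1,1,3),cv2.Rodrigues(R)[0],np.array(F["t"],float),K(F),D(F)); return p.reshape(-1,2)
def save(F,n,s=1.5): cv2.imwrite("pics/"+n,cv2.resize(F["color"],None,fx=s,fy=s))
E
python3 - <<'E'
from h import *
import pickle
for n in("scene","top"):
    F=grab_frame(n); save(F,n+"0.png"); pickle.dump(F,open(n+"0.pkl","wb"))
    print(n,F["fov_y"],F["cx"],F["cy"],F["k1"],np.round(F["R"],3).tolist(),np.round(F["t"],1))
    for k in("shaft","v_blocks","stand","seat","mate1","spacer","bushing","spur_gear"):
        print(k,[(np.round(d["bbox"]).tolist(),round(d["score"],2)) for d in search_frame(n,k)])
print(sensors.observe())
E
```

```text
pics
scene 50.69727423528785 257.185041662227 192.68550553301205 -0.13494203998403648 [[-0.38, 0.925, -0.007], [0.631, 0.253, -0.734], [-0.677, -0.283, -0.679]] [ 146.6 -309.9 1644.1]
shaft [([322.0, 207.0, 50.0, 32.0], 0.81), ([389.0, 237.0, 41.0, 44.0], 0.56)]
v_blocks [([323.0, 219.0, 50.0, 36.0], 0.75)]
stand [([155.0, 190.0, 92.0, 65.0], 0.92), ([294.0, 255.0, 15.0, 18.0], 0.56), ([325.0, 206.0, 48.0, 27.0], 0.55)]
seat [([158.0, 192.0, 94.0, 58.0], 0.89)]
mate1 [([123.0, 153.0, 18.0, 31.0], 0.69), ([324.0, 220.0, 48.0, 37.0], 0.69), ([160.0, 167.0, 15.0, 28.0], 0.65), ([141.0, 160.0, 16.0, 28.0], 0.59)]
spacer [([142.0, 162.0, 13.0, 26.0], 0.32)]
bushing [([324.0, 219.0, 50.0, 38.0], 0.22)]
spur_gear [([227.0, 170.0, 23.0, 19.0], 0.8), ([322.0, 206.0, 46.0, 29.0], 0.2)]
top 44.78262206902174 260.9589230164984 188.68108436721903 0.04695857796364069 [[0.001, -1.0, -0.008], [-0.992, 0.0, -0.125], [0.125, 0.008, -0.992]] [  58.2  559.4 1175.3]
shaft [([178.0, 205.0, 65.0, 27.0], 0.92)]
v_blocks [([184.0, 206.0, 58.0, 38.0], 0.86)]
stand [([385.0, 162.0, 126.0, 44.0], 0.61)]
seat [(
[... 297 characters left out ...]
40.0, 22.0, 22.0], 0.58)]
{'t': 0.9, 'joint_pos': array([ 9.50601619e-01,  3.12881970e-01,  1.49768828e+00,  6.53445993e-06,
        1.33101955e+00, -2.23423851e-01]), 'joint_vel': array([ 0.00249918, -0.00071596,  0.00070324,  0.00164782,  0.00163053,
       -0.00113493]), 'joint_efforts': array([-4.77946651e-04, -4.02125716e+01, -2.52399945e+01,  6.93958229e-02,
        3.20998812e-02,  5.36179425e-05]), 'tcp_pos': array([202.90648079, 484.2101145 , 238.73382175]), 'tool_rot': array([-6.19167559e-01, -3.07996865e+00, -8.16426128e-06]), 'wrist_force': array([ 1.0002378 ,  0.175897  , -0.79358012]), 'torque': array([-0.0497143 , -0.05461012,  0.00725545]), 'gripper_width': 88.33584821560814}
```

View pics/scene0.png

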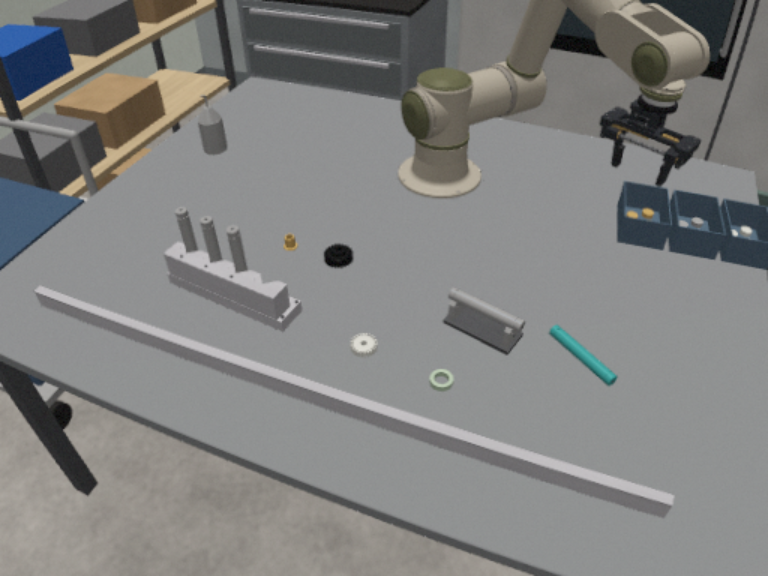

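View pics/top0.png

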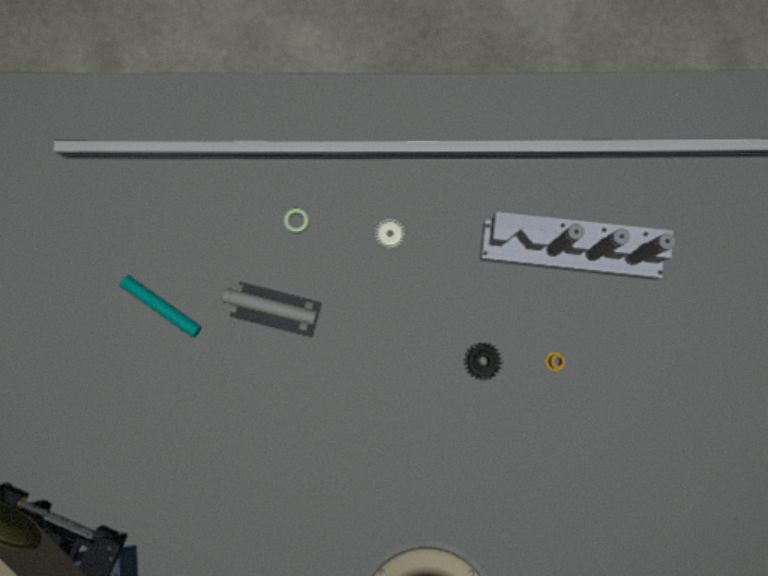

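The scene view shows the grey shaft on the V-blocks at about (485,310), with the turquoise look-alike at (582,355). The stand is at (232,280), and its empty groove is the end nearest the V-blocks. In the top view the shaft is at (268,306) and the empty groove at about (515,240). Next I'll measure both.

```bash
cat > m.py <<'E'
from h import *
import pickle
C={}
for n in("scene","top"):
    F=pickle.load(open(n+"0.pkl","rb")); C[n]=(F,cloud(F))
F,P=C["top"]
print("table z", np.nanmedian(P[240:300,230:300,2]))
# V-block/shaft region
def region(P,x0,x1,y0,y1,z0,z1):
    m=(P[...,0]>x0)&(P[...,0]<x1)&(P[...,1]>y0)&(P[...,1]<y1)&(P[...,2]>z0)&(P[...,2]<z1); return P[m]
c=onz(F,[[178,205],[385,162],[343,160]],58); print(np.round(c))
for n in C:
    P=C[n][1]; q=region(P,c[0,0]-110,c[0,0]+110,c[0,1]-110,c[0,1]+110,61,85)
    print(n,"shaft pts",len(q),q.mean(0).round(1),"maxz",np.percentile(q[:,2],[50,90,98]).round(1))
    a=q.mean(0);w,v=np.linalg.eigh(np.cov((q-a)[:,:2].T));d=v[:,1];s=(q-a)[:,:2]@d
    mid=a[:2]+d*(s.min()+s.max())/2
    print(" dir",d.round(4),"len",np.ptp(s).round(1),"mid",mid.round(1),"ang",np.degrees(np.arctan2(d[1],d[0])).round(2))
    q=region(P,c[1,0]-120,c[1,0]+120,c[1,1]-220,c[1,1]+220,84,97)
    r=cv2.minAreaRect(q[:,:2].astype(np.float32)); print(" block top",len(q),np.median(q[:,2]).round(1),r)
    q=region(P,c[1,0]-120,c[1,0]+120,c[1,1]-220,c[1,1]+220,20,38)
    r=cv2.minAreaRect(q[:,:2].astype(np.float32)); print(" ledge",len(q),np.median(q[:,2]).round(1),r)
    q=region(P,c[1,0]-120,c[1,0]+120,c[1,1]-220,c[1,1]+220,183,196)
    print(" mates top",len(q)); 
    if len(q)>10:
        _,l,cc=cv2.kmeans(q[:,:2].astype(np.float32),3,None,(3,50,.1),5,cv2.KMEANS_PP_CENTERS); print(cc, q[:,2].mean())
for n in C:
    F=C[n][0]; k=(slice(120,260),slice(130,230)) if n=="top" else (slice(170,260),slice(280,370))
    cv2.imwrite(f"pics/crop_{n}.png",cv2.resize(F["color"][k],None,fx=6,fy=6,interpolation=cv2.INTER_CUBIC))
E
python3 m.py
```

```text
table z -0.48238312800204736
[[ 515.  269.   58.]
 [ 625. -258.   58.]
 [ 631. -152.   58.]]
scene shaft pts 366 [520.8 264.9  68.5] maxz [69.1 72.7 73.8]
 dir [0.253  0.9675] len 160.5 mid [520.1 262.1] ang 75.34
 block top 957 90.8 ((631.5205688476562, -259.7890625), (296.57171630859375, 51.90382766723633), 83.73564910888672)
 ledge 406 29.6 ((630.5150756835938, -260.1260986328125), (319.4982604980469, 71.90084838867188), 87.04889678955078)
 mates top 142
[[ 621.1031  -220.72487]
 [ 605.35077 -357.68246]
 [ 613.2887  -288.3786 ]] 189.35041952560823
top shaft pts 586 [517.6 265.1  67.7] maxz [68.  71.2 73.6]
 dir [0.2489 0.9685] len 159.5 mid [517.8 265.8] ang 75.58
 block top 1463 89.3 ((630.4690551757812, -258.5967712402344), (292.7584228515625, 55.14738464355469), 83.23741149902344)
 ledge 1337 29.5 ((621.2352294921875, -256.9031677246094), (311.0717468261719, 70.33808135986328), 82.96731567382812)
 mates top 298
[[ 603.7888  -356.5025 ]
 [ 619.2005  -221.82724]
 [ 611.43164 -288.45233]] 188.76776649592225
```

```bash
python3 - <<'E'
from h import *
import pickle
T=pickle.load(open("top0.pkl","rb"));S=pickle.load(open("scene0.pkl","rb"))
mid=np.array([519,264,58.]);a=np.radians(75.45);d=np.array([np.cos(a),np.sin(a),0])
st=np.array([612.6,-254.2,0]);ys=np.array([.113,.9936,0]);xs=np.array([.9936,-.113,0])
def L(x,y,z): return st+x*xs+y*ys+[0,0,z]
rows=[]
for F,n in((T,"top"),(S,"scene")):
    s=6; im=cv2.resize(F["color"],None,fx=s,fy=s,interpolation=cv2.INTER_CUBIC)
    def line(A,B,c):
        p=(proj(F,[A,B])+.5)*s-.5; cv2.line(im,*[tuple(int(v) for v in q) for q in p],c,1,cv2.LINE_AA)
    nrm=np.array([-d[1],d[0],0])
    for e in(-80,80): line(mid+d*e+nrm*12.5,mid+d*e-nrm*12.5,(0,0,255))
    for e in(-12.5,12.5): line(mid-d*80+nrm*e,mid+d*80+nrm*e,(0,255,0))
    for y0 in(-102,-34,34,102):
        pts=[L(-1,y0-22,90),L(21,y0,90),L(-1,y0+22,90)]
        line(pts[0],pts[1],(0,0,255));line(pts[1],pts[2],(0,0,255))
    for A,B in(((-25,-156),(-25,156)),((-25,156),(45,156)),((-25,-156),(45,-156))): line(L(*A,30),L(*B,30),(0,255,0))
    line(L(-1,-150,90),L(-1,150,90),(255,0,0))
    def crop(c,w,h):
        c=(proj(F,[c])[0]+.5)*s; x,y=int(c[0]-w/2),int(c[1]-h/2); return im[y:y+h,x:x+w]
    cv2.imwrite(f"pics/ov_{n}.png",np.vstack([crop(mid,798,290),crop(L(0,0,60),798,310 if n=="top" else 310)]))
for px,z in(((322,240),20),((371,241),15)): print(onz(T,[px],z))
E
```

```text
[[427.38723491 -99.60796395  20.        ]]
[[ 425.24402391 -226.78113361   15.        ]]
```

View pics/ov_top.png

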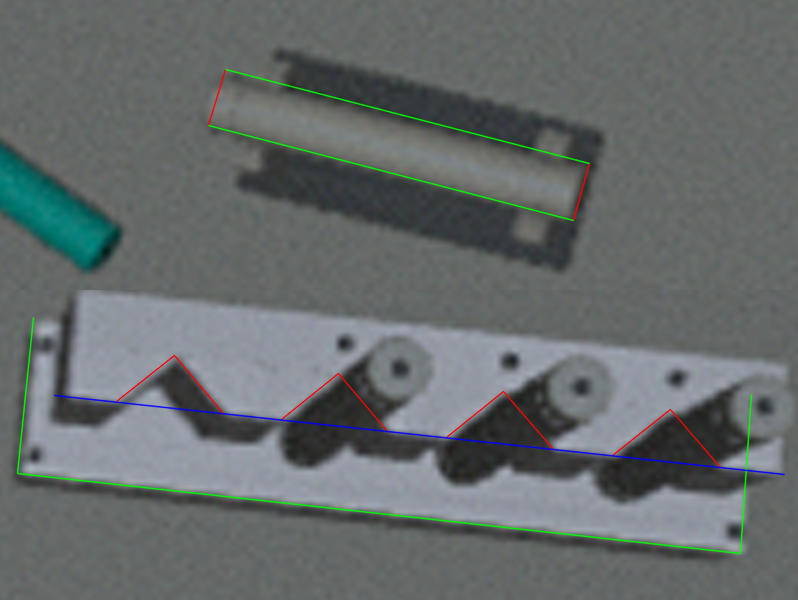

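View pics/ov_scene.png

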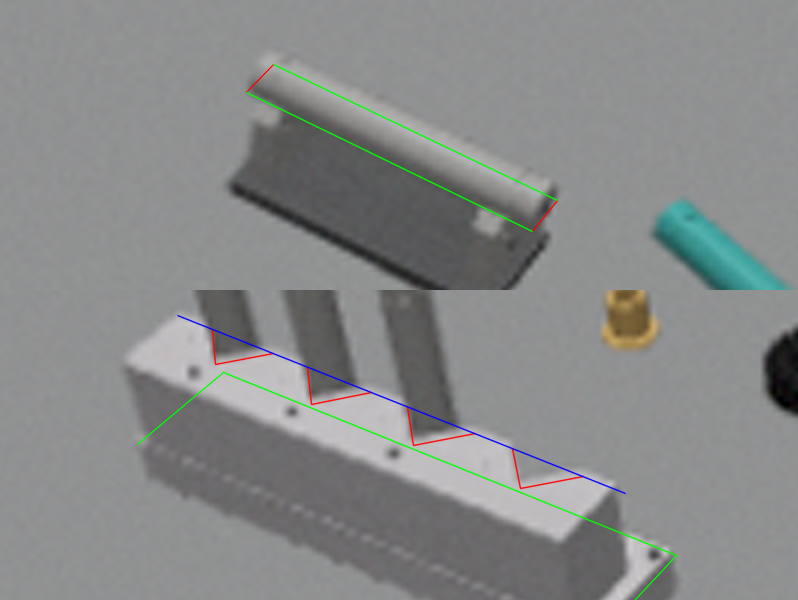

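```bash
cat > fit.py <<'E'
from h import *
import pickle
from scipy.optimize import least_squares
def cylfit(P,mid,ang):
    a=np.radians(ang);d=np.array([np.cos(a),np.sin(a)]);n=np.array([-d[1],d[0]])
    q=P.reshape(-1,3);q=q[~np.isnan(q[:,0])]
    r=q[:,:2]-mid[:2];s=r@d;t=r@n
    m=(abs(s)<50)&(abs(t)<18)&(q[:,2]>48)&(q[:,2]<80);q=q[m]
    def res(p):
        dd=np.array([np.cos(p[3]),np.sin(p[3]),p[4]]);dd/=np.linalg.norm(dd)
        v=q-np.array([*(mid[:2]+n*p[0]),p[1]]);v=v-np.outer(v@dd,dd);return np.linalg.norm(v,axis=1)-p[2]
    o=least_squares(res,[0,58,12.5,a,0],loss="soft_l1",x_scale=[1,1,1,.01,.01])
    o2=least_squares(lambda p:res([p[0],p[1],12.5,p[2],0]),[0,58,a],loss="soft_l1",x_scale=[1,1,.01])
    return o.x,o2.x,mid[:2]+n*o2.x[0],len(q)
if __name__=="__main__":
  for n in("top","scene"):
    F=pickle.load(open(n+"0.pkl","rb"));P=cloud(F)
    o,o2,m,k=cylfit(P,np.array([519,264.]),75.45)
    print(n,k,np.round(o,3),np.round(o2,3),m.round(1),np.degrees(o2[2]).round(2))
    # ends: all pts near axis
    d=np.array([np.cos(o2[2]),np.sin(o2[2])]);nn=np.array([-d[1],d[0]])
    q=P.reshape(-1,3);r=q[:,:2]-m;ok=(abs(r@nn)<11)&(q[:,2]>62)&(q[:,2]<80)&(abs(r@d)<100)
    s=np.sort(r[ok]@d);print(" ends",s[:4].round(1),s[-4:].round(1))
    q2=q[(q[:,2]>5)&(q[:,2]<16)&(np.linalg.norm(r,axis=1)<110)];print(" plate",len(q2),cv2.minAreaRect(q2[:,:2].astype(np.float32)))
E
python3 fit.py
```

```text
top 387 [ 1.428e+00  5.816e+01  1.203e+01  1.324e+00 -6.000e-03] [ 1.375 57.583  1.324] [517.7 264.3] 75.84
 ends [-78.4 -78.2 -77.9 -77.8] [79.  79.7 80.2 81.2]
 plate 718 ((516.9723510742188, 257.61712646484375), (180.98956298828125, 195.6333770751953), 23.190553665161133)
scene 279 [ 3.0920e+00  5.9931e+01  1.1711e+01  1.3090e+00 -2.0000e-03] [ 3.746 59.218  1.31 ] [515.4 264.9] 75.05
 ends [-81.8 -81.  -79.6 -79.2] [77.4 78.  78.5 78.7]
 plate 656 ((529.111328125, 265.30865478515625), (131.59439086914062, 196.708740234375), 19.998327255249023)
```

Emit:
{"op": "carry_out", "data": {
  "steps": [
    [[0.125,-0.088,-0.02],[0,0,-0.0714],1],
    [[0.125,-0.088,-0.02],[0,0,-0.0714],1],
    [[0.125,-0.088,-0.03],[0,0,-0.0714],1],
    [[0.125,-0.088,-0.04],[0,0,-0.0714],1],
    [[0.125,-0.088,-0.04],[0,0,-0.0714],1]
  ],
  "grip_force": 55
}}

```text
t: 1.4
tcp_pos: [360.3, 373.2, 201.0]
tool_rot: [1.664, 2.664, 0.001]
wrist_force: [0.2, 0.6, -0.4]
gripper_width: 87.9
```

Emit:
{"op": "carry_out", "data": {
  "steps": [
    [[0.125,-0.088,-0.04],[0,0,-0.0714],1],
    [[0.125,-0.088,-0.04],[0,0,-0.0714],1],
    [[0.125,-0.088,-0.04],[0,0,-0.0714],1],
    [[0.125,-0.088,-0.04],[0,0,-0.0714],0.6],
    [[0.125,-0.088,-0.04],[0,0,-0.0714],0.4]
  ]
}}

```text
t: 1.9
tcp_pos: [516.6, 263.1, 150.8]
tool_rot: [-2.491, -1.915, -0.0]
wrist_force: [-0.1, 0.8, -0.1]
gripper_width: 74.0
```

Emit:
{"op": "carry_out", "data": {
  "steps": [
    [[0,0,0],[0,0,0],0.2],
    [[0,0,0],[0,0,0],0.2],
    [[0,0,0],[0,0,0],0.2]
  ]
}}

```text
t: 2.2
tcp_pos: [514.8, 264.9, 151.6]
tool_rot: [-2.483, -1.924, -0.0]
wrist_force: [-0.3, 0.1, 0.6]
gripper_width: 53.0
```

```bash
python3 - <<'E'
from h import *
for i in range(3):
    F=grab_frame("scene"); o=sensors.observe(); print(o["t"],o["torque"].round(4),o["wrist_force"].round(2))
F=grab_frame("top")
for n in("scene","top"):
    F=grab_frame(n);c=np.array(proj(F,[[516.5,264.7,80]])[0],int);im=F["color"][max(c[1]-50,0):c[1]+50,c[0]-65:c[0]+65]
    cv2.imwrite(f"pics/ab_{n}.png",cv2.resize(im,None,fx=5,fy=5,interpolation=cv2.INTER_CUBIC))
o=sensors.observe();print(o["torque"],o["joint_pos"])
E
```

```text
2.25 [-0.0561  0.0805 -0.0489] [-0.67 -0.44  0.21]
2.3 [-0.079   0.0481  0.0276] [-0.47  0.03 -0.13]
2.35 [-0.1103  0.0389 -0.0156] [ 0.17  0.18 -0.45]
[-0.07331872  0.05057994  0.02576125] [ 2.72386800e-01  5.07912717e-01  1.44785236e+00 -5.60928508e-06
  1.18547594e+00  5.25384709e-01]
```

View pics/ab_scene.png

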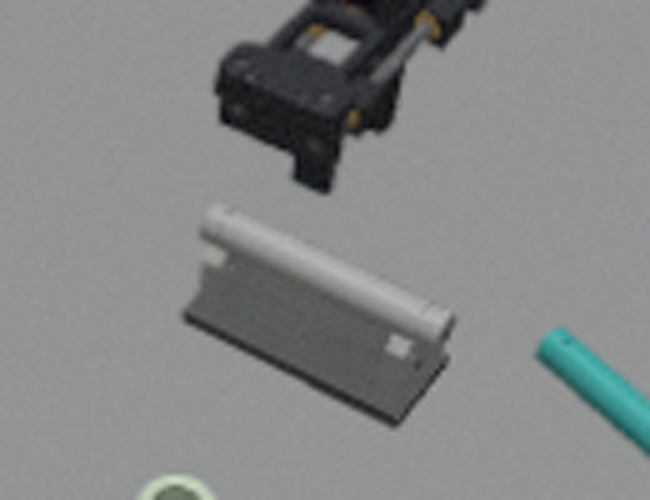

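The gripper at (300,150) is above the middle of the shaft (330,270), and the jaws lie across it. The torque baseline is about (-0.08, 0.055) with noise of about 0.02. I'll descend now.

Emit:
{"op": "carry_out", "data": {
  "steps": [
    [[0.004,0,-0.11],[0,0,0],0.2],
    [[0.003,0,-0.11],[0,0,0],0.2],
    [[0,0,-0.11],[0,0,0],0.2],
    [[0,0,-0.08],[0,0,0],0.2],
    [[0,0,-0.04],[0,0,0],0.2]
  ],
  "grip_force": 55
}}

```text
t: 3.0
tcp_pos: [516.3, 264.2, 37.1]
tool_rot: [-2.484, -1.922, 0.004]
wrist_force: [0.7, 0.4, 0.0]
gripper_width: 52.5
```

Emit:
{"op": "carry_out", "data": {
  "steps": [
    [[0,0,0],[0,0,0],0.2],
    [[0,0,0],[0,0,0],0.0]
  ],
  "grip_force": 10
}}

```text
t: 3.2
tcp_pos: [517.6, 264.4, 39.7]
tool_rot: [2.484, 1.922, 0.002]
wrist_force: [0.1, 0.1, 0.3]
gripper_width: 47.3
```

Emit:
{"op": "carry_out", "data": {
  "steps": [
    [[0,0,0],[0,0,0],-0.3],
    [[0,0,0],[0,0,0],-0.5],
    [[0,0,0],[0,0,0],-0.7],
    [[0,0,0],[0,0,0],-1],
    [[0,0,0],[0,0,0],-1]
  ]
}}

```text
t: 3.7
tcp_pos: [515.8, 264.7, 39.2]
tool_rot: [-2.483, -1.921, 0.003]
wrist_force: [-7.7, 2.7, 6.6]
gripper_width: 24.7
```

Emit:
{"op": "carry_out", "data": {
  "steps": [
    [[-0.004,0.001,0],[0,0,0],-1],
    [[0,0,0],[0,0,0],-1],
    [[0,0,0],[0,0,0],-1]
  ]
}}

```text
t: 4.0
tcp_pos: [515.8, 264.7, 39.2]
tool_rot: [-2.484, -1.922, 0.0]
wrist_force: [-5.0, 1.3, 5.5]
gripper_width: 24.9
```

Emit:
{"op": "carry_out", "data": {
  "steps": [
    [[0,0,0],[0,0,0],-1],
    [[0,0,0],[0,0,0],-1],
    [[0,0,0.01],[0,0,0],-1],
    [[0,0,0.02],[0,0,0],-1],
    [[0,0,0.04],[0,0,0],-1]
  ],
  "grip_force": 55
}}

```text
t: 4.5
tcp_pos: [515.8, 264.2, 55.9]
tool_rot: [-2.485, -1.922, 0.002]
wrist_force: [0.0, 0.3, -4.1]
gripper_width: 23.6
```

Emit:
{"op": "carry_out", "data": {
  "steps": [
    [[0,0,0.1],[0,0,0],-1],
    [[0,0,0.1],[0,0,0],-1],
    [[0,0,0.08],[0,0,0],-1],
    [[0,0,0],[0,0,0],-1],
    [[0,0,0],[0,0,0],-1]
  ]
}}

```text
t: 5.0
tcp_pos: [516.0, 264.3, 125.9]
tool_rot: [-2.485, -1.922, 0.0]
wrist_force: [0.7, -0.8, -4.6]
gripper_width: 23.3
```

```bash
python3 - <<'E'
from h import *
T=[];G=[]
for i in range(8):
    F=grab_frame("scene"); o=sensors.observe(); T.append(o["torque"]);G.append(o["wrist_force"])
print(o["t"],np.mean(T,0).round(4),np.std(T,0).round(3),np.mean(G,0).round(2),o["tcp_pos"],o["joint_pos"].round(3),o["gripper_width"])
a=np.radians(75.5);x=np.array([np.cos(a),np.sin(a),0]);n=np.array([-x[1],x[0],0])
dt=np.mean(T,0)-[-.08,.055,-.003];print(dt, "about axis",dt@x,"about perp n",dt@n)
# gravity -4.12 N at +s*x: torque = s*x × (-mg z) = -s*mg*(x×z)= s*mg*n
c=np.array(proj(F,[[516.5,264.7,150]])[0],int);im=F["color"][max(c[1]-50,0):c[1]+50,c[0]-65:c[0]+65]
cv2.imwrite("pics/lift.png",cv2.resize(im,None,fx=5,fy=5,interpolation=cv2.INTER_CUBIC))
E
```

```text
5.4 [ 0.026   0.0612 -0.0072] [0.036 0.022 0.018] [-0.01  0.14 -3.67] [516.03959665 264.4106053  125.8075532 ] [ 0.272  0.538  1.472 -0.     1.132  0.526] 23.119687487922036
[ 0.10596765  0.00617265 -0.00422497] about axis 0.03250821656285653 about perp n -0.10104682628452585
```

View pics/lift.png

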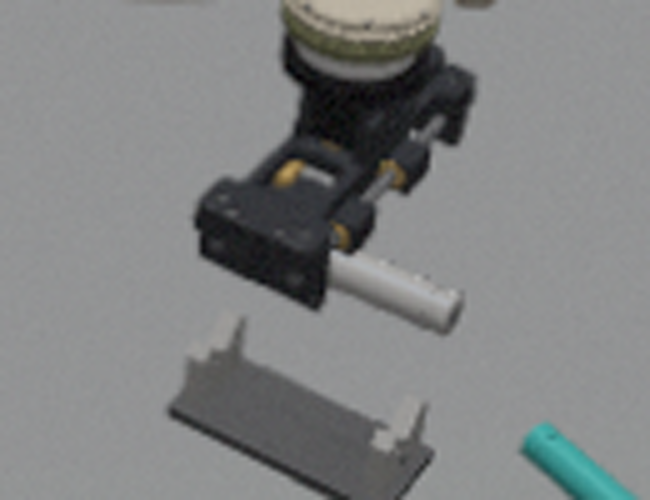

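```bash
python3 - <<'E'
from h import *
from scipy.optimize import least_squares
for n in("scene","top"):
    F=grab_frame(n);P=cloud(F).reshape(-1,3);o=sensors.observe()
    a=np.radians(75.5);d=np.array([np.cos(a),np.sin(a)]);nn=np.array([-d[1],d[0]])
    m=o["tcp_pos"][:2];r=P[:,:2]-m;s=r@d;t=r@nn
    for lo,hi in((-85,-45),(45,85),(15,30)):
        k=(s>lo)&(s<hi)&(abs(t)<14)&(P[:,2]>125)&(P[:,2]<175)
        if k.sum()>10: print(n,lo,k.sum(),"z90",np.percentile(P[k,2],[50,90]).round(1),"t",np.median(t[k]).round(1),"s",s[k].min().round(1),s[k].max().round(1))
    print(o["torque"].round(3),o["t"])
E
```

```text
scene 45 122 z90 [154.7 159.3] t -7.7 s 45.1 78.1
scene 15 45 z90 [154.8 158.6] t -8.3 s 15.3 29.9
[ 0.041  0.044 -0.057] 5.45
top -85 156 z90 [153.6 157.5] t -1.2 s -78.6 -45.4
[-0.005  0.059  0.041] 5.5
```

The shaft was lifted level and gripped at mid-length. The torque change about the horizontal axis is about -0.10 N m, so the heavy end is on the -y side (tool -x). Next I'll move to open space for the reorientation.

Emit:
{"op": "carry_out", "data": {
  "steps": [
    [[-0.02,-0.08,0.08],[0,0,0],-1],
    [[-0.06,-0.14,0.08],[0,0,0],-1],
    [[-0.06,-0.14,0.08],[0,0,0],-1],
    [[-0.06,-0.14,0.08],[0,0,0],-1],
    [[-0.06,-0.14,0.06],[0,0,0],-1]
  ]
}}

```text
t: 6.0
tcp_pos: [450.5, 103.3, 222.4]
tool_rot: [2.484, 1.922, 0.002]
wrist_force: [0.6, 0.2, -3.1]
gripper_width: 23.5
```

Emit:
{"op": "carry_out", "data": {
  "steps": [
    [[-0.06,-0.14,0],[0,0,0],-1],
    [[-0.06,-0.14,0],[0,0,0],-1],
    [[-0.04,-0.06,0],[0,0,0],-1],
    [[0,0,0],[0,0,0],-1]
  ]
}}

```text
t: 6.4
tcp_pos: [410.4, 18.0, 221.5]
tool_rot: [2.487, 1.918, 0.0]
wrist_force: [0.2, -0.0, -3.6]
gripper_width: 23.7
```

```bash
python3 - <<'E'
from h import *
o=sensors.observe()
for k in("t","tcp_pos","tool_rot","joint_pos","torque","gripper_width"):print(k,np.round(o[k],4))
E
```

```text
t 6.4
tcp_pos [410.3774  18.0468 221.4811]
tool_rot [2.4872e+00 1.9184e+00 1.0000e-04]
joint_pos [-2.4290e-01  7.3700e-02  1.8380e+00 -3.0000e-04  1.2295e+00  1.4000e-02]
torque [ 0.0222  0.0455 -0.0005]
gripper_width 23.7065
```

Emit:
{"op": "carry_out", "data": {
  "steps": [
    [[0.02,0.12,0.01],[0.0678,-0.0175,0],-1],
    [[0.02,0.12,0.02],[0.0678,-0.0175,0],-1],
    [[0.02,0.12,0.03],[0.0678,-0.0175,0],-1]
  ]
}}

```text
t: 6.7
tcp_pos: [426.6, 110.9, 236.9]
tool_rot: [-2.247, -1.739, -0.486]
wrist_force: [0.0, 0.1, -4.3]
gripper_width: 23.6
```

```bash
cat > st.py <<'E'
from h import *
from scipy.spatial.transform import Rotation as Ro
o=sensors.observe()
print("t",o["t"],"tcp",o["tcp_pos"].round(1),"j",o["joint_pos"].round(4).tolist(),"F",o["wrist_force"].round(1),"T",o["torque"].round(3))
M=Ro.from_rotvec(o["tool_rot"]).as_matrix();print("x",M[:,0].round(3),"y",M[:,1].round(3),"z",M[:,2].round(3), "w",o["gripper_width"].round(1))
E
python3 st.py
```

```text
t 6.7 tcp [426.6 110.9 236.9] j [-0.2645, 0.0587, 1.8729, 0.4504, 1.2478, -0.1645] F [ 0.   0.1 -4.3] T [-0.392  0.214  0.083]Traceback (most recent call last):
  File "st.py", line 5, in <module>
    M=Ro.from_rotvec(o["tool_rot"]).as_matrix();print("x",M[:,0].round(3),"y",M[:,1].round(3),"z",M[:,2].round(3), "w",o["gripper_width"].round(1))
                                                                                                                       ^^^^^^^^^^^^^^^^^^^^^^^^
AttributeError: 'float' object has no attribute 'round'
```

Emit:
{"op": "carry_out", "data": {
  "steps": [
    [[0.022,0.1,0.05],[0.0696,-0.018,0],-1],
    [[0.022,0.1,0.06],[0.0696,-0.018,0],-1],
    [[0.022,0.09,0.07],[0.0696,-0.018,0],-1],
    [[0.022,0.08,0.08],[0.0696,-0.018,0],-1]
  ]
}}

```text
t: 7.1
tcp_pos: [448.4, 203.0, 302.1]
tool_rot: [-1.848, -1.431, -1.009]
wrist_force: [-0.5, 0.7, -4.8]
gripper_width: 23.7
```

Emit:
{"op": "carry_out", "data": {
  "steps": [
    [[0.02,0.07,0.08],[0.0696,-0.018,0],-1],
    [[0.01,0.05,0.08],[0.0696,-0.018,0],-1],
    [[0.01,0.04,0.08],[0.0696,-0.018,0],-1],
    [[0.0,0.02,0.08],[0.0696,-0.018,0],-1],
    [[0,0,0],[0,0,0],-1]
  ]
}}

```text
t: 7.6
tcp_pos: [458.0, 247.6, 380.4]
tool_rot: [-1.393, -1.077, -1.389]
wrist_force: [0.2, 0.3, -3.8]
gripper_width: 23.4
```

```bash
sed -i 's/o\["gripper_width"\].round(1)/o["gripper_width"]/' st.py; python3 st.py
```

```text
t 7.6 tcp [458.  247.6 380.4] j [-0.2787, 0.1619, 2.0004, 1.5554, 1.5934, -0.588] F [ 0.2  0.3 -3.8] T [-1.026  0.342  0.019]
x [ 0.004 -0.001  1.   ] y [ 0.969 -0.249 -0.004] z [ 0.249  0.969 -0.   ] w 23.420587778379268
```

Emit:
{"op": "carry_out", "data": {
  "steps": [
    [[0.105,-0.1,-0.04],[0,0,-0.0695],-1],
    [[0.105,-0.1,-0.04],[0,0,-0.0695],-1],
    [[0.105,-0.1,-0.04],[0,0,-0.0695],-1],
    [[0.105,-0.1,-0.04],[0,0,-0.0695],-1],
    [[0.105,-0.1,-0.04],[0,0,-0.0695],-1]
  ]
}}

```text
t: 8.1
tcp_pos: [590.3, 120.8, 330.4]
tool_rot: [-1.873, -0.598, -1.864]
wrist_force: [1.1, -0.3, -3.1]
gripper_width: 23.2
```

Emit:
{"op": "carry_out", "data": {
  "steps": [
    [[0.07,-0.12,-0.04],[0,0,-0.0695],-1],
    [[0.02,-0.15,-0.04],[0,0,-0.0695],-1],
    [[-0.01,-0.16,-0.04],[0,0,-0.0695],-1]
  ]
}}

```text
t: 8.4
tcp_pos: [609.8, 13.8, 300.4]
tool_rot: [-2.119, -0.217, -2.111]
wrist_force: [1.1, -0.8, -4.0]
gripper_width: 23.4
```

```bash
python3 st.py
```

```text
t 8.4 tcp [609.8  13.8 300.4] j [-0.419, 0.2663, 2.15, 2.3752, 0.998, -1.0932] F [ 1.1 -0.8 -4. ] T [-0.22   1.072 -0.005]
x [0.004 0.001 1.   ] y [ 0.202 -0.979  0.   ] z [ 0.979  0.202 -0.004] w 23.43599666784252
```

Emit:
{"op": "carry_out", "data": {
  "steps": [
    [[-0.014,-0.16,-0.02],[0,0,-0.069],-1],
    [[-0.014,-0.16,-0.02],[0,0,-0.069],-1],
    [[-0.014,-0.16,-0.02],[0,0,-0.069],-1],
    [[-0.014,-0.16,-0.02],[0,0,0],-1],
    [[0,0,0],[0,0,0],-1]
  ]
}}

```text
t: 8.9
tcp_pos: [595.6, -148.8, 280.7]
tool_rot: [2.114, -0.224, 2.108]
wrist_force: [0.4, 0.3, -4.2]
gripper_width: 23.4
```

```bash
python3 st.py; python3 - <<'E'
from h import *
import pickle
for n in("scene","top"):
    F=grab_frame(n); save(F,n+"1.png"); pickle.dump(F,open(n+"1.pkl","wb"))
E
```

```text
t 8.9 tcp [ 595.6 -148.8  280.7] j [-0.5912, 0.3106, 2.17, 2.6714, 0.9616, -1.2882] F [ 0.4  0.3 -4.2] T [0.204 1.109 0.002]
x [ 0.003 -0.001  1.   ] y [-0.209 -0.978 -0.001] z [ 0.978 -0.209 -0.003] w 23.35124660736113
```

View pics/scene1.png

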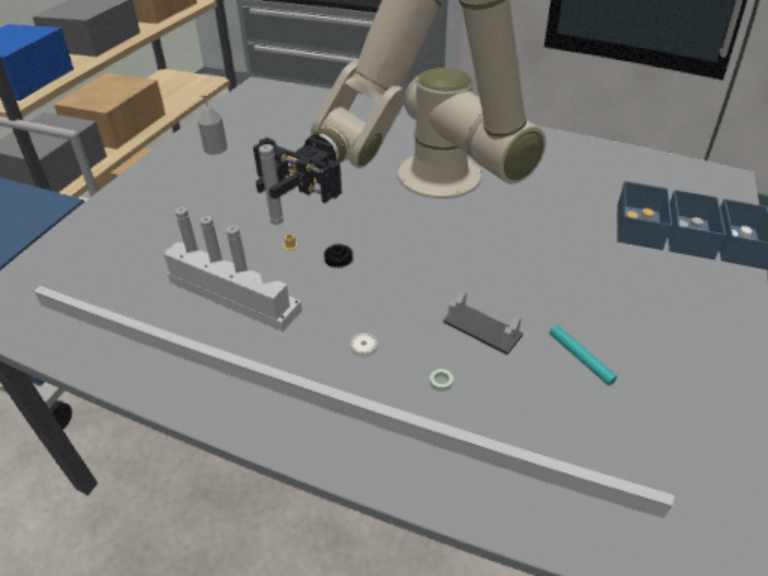

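View pics/top1.png

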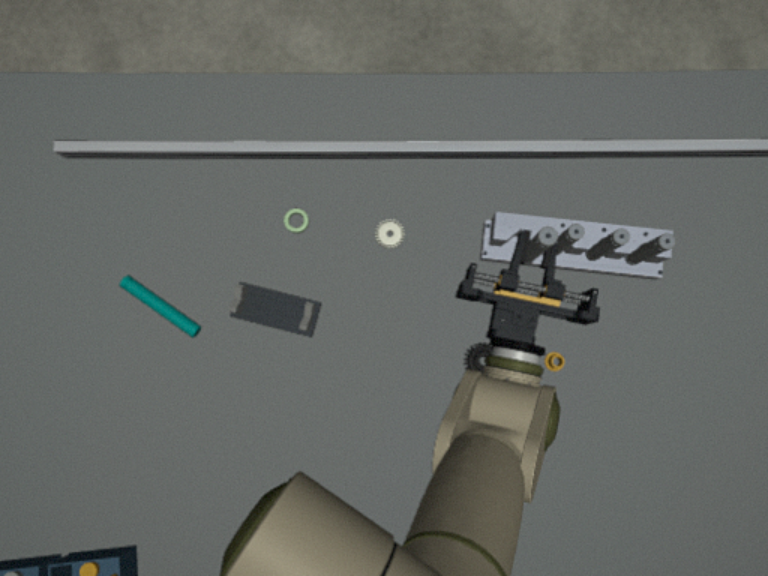

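The shaft is held upright at (270,185) in the scene view, in front of and above the empty groove, and nothing else has moved. Next I'll measure the held shaft with the same cameras, so the calibration error cancels against the mates and the seat.

```bash
cat > ax.py <<'E'
from h import *
from scipy.optimize import least_squares
def axfit(P,xy,z0,z1,rad=20,tilt=True):
    q=P.reshape(-1,3);q=q[(q[:,2]>z0)&(q[:,2]<z1)&(np.hypot(q[:,0]-xy[0],q[:,1]-xy[1])<rad)]
    zm=(z0+z1)/2
    def res(p):
        d=np.array([p[2],p[3],1.]);d/=np.linalg.norm(d);v=q-[p[0],p[1],zm];v=v-np.outer(v@d,d);return np.linalg.norm(v,axis=1)-12.5
    if not tilt: f=lambda p:res([p[0],p[1],0,0]);x0=[xy[0],xy[1]]
    else: f=res;x0=[xy[0],xy[1],0,0]
    o=least_squares(f,x0,loss="soft_l1",x_scale=[1,1,.01,.01][:len(x0)])
    return o.x,len(q),np.std(f(o.x))
def top(P,xy,z0,z1,rad=15):
    q=P.reshape(-1,3);q=q[(q[:,2]>z0)&(q[:,2]<z1)&(np.hypot(q[:,0]-xy[0],q[:,1]-xy[1])<rad)];return q[:,:2].mean(0).round(1),np.ptp(q[:,:2],0).round(1),np.median(q[:,2]).round(1),len(q)
E
python3 - <<'E'
from ax import *
import pickle
for n in("scene","top"):
    F=pickle.load(open(n+"1.pkl","rb"));P=cloud(F);P0=cloud(pickle.load(open(n+"0.pkl","rb")))
    h=(577,-144.8)
    print(n,"held low",[np.round(v,3) for v in axfit(P,h,205,260)], "both",[np.round(v,3) for v in axfit(P,h,300,355)])
    q=P.reshape(-1,3);m=np.hypot(q[:,0]-h[0],q[:,1]-h[1])<18; print(" zrange",np.nanpercentile(q[m&(q[:,2]>150),2],[.5,99.5]).round(1), " top disc",top(P,h,354,368))
    for k,c in enumerate([(604.5,-357),(612.3,-288.5),(620,-221.3)]):
        print(" mate",k+1,[np.round(v,3) for v in axfit(P0,c,100,182)],"disc",top(P0,c,184,195))
E
```

```text
scene held low [array([ 5.77418e+02, -1.47026e+02,  2.40000e-02,  1.40000e-02]), np.int64(142), np.float64(1.366)] both [array([ 5.76854e+02, -1.46332e+02,  8.00000e-03,  5.90000e-02]), np.int64(153), np.float64(1.652)]
 zrange [204.3 363.1]  top disc (array([ 580.4, -142.9]), array([25.5, 23.4]), np.float64(361.1), 58)
 mate 1 [array([ 6.02816e+02, -3.59091e+02, -0.00000e+00, -3.50000e-02]), np.int64(188), np.float64(1.803)] disc (array([ 605.4, -356.7]), array([24.2, 21.4]), np.float64(190.2), 43)
 mate 2 [array([ 6.10504e+02, -2.92169e+02,  2.10000e-02, -1.00000e-02]), np.int64(185), np.float64(1.444)] disc (array([ 613.2, -288.7]), array([26.3, 22.9]), np.float64(190.4), 42)
 mate 3 [array([ 6.16838e+02, -2.24726e+02,  1.60000e-02,  2.80000e-02]), np.int64(174), np.float64(1.549)] disc (array([ 620.9, -220.7]), array([27.3, 26.2]), np.float64(189.4), 50)
top held low [array([ 5.79610e+02, -1.43913e+02, -2.00000e-03,  1.00000e-02]), np.int64(24), np.float64(0.299)] both [array([ 5.79871e+02, -1.43172e+02,  9.00000e-03,  1.00000e-03]), np.int64(94), np.float64(0.327)]
 zrange [212.6 363.3]  top disc (array([ 578.8, -142.6]), array([23.2, 23.3]), np.float64(359.5), 134)
 mate 1 [array([ 6.04504e+02, -3.57752e+02, -5.00000e-03, -2.80000e-02]), np.int64(151), np.float64(0.879)] disc (array([ 603.8, -356.6]), array([22.7, 27.2]), np.float64(188.8), 100)
 mate 2 [array([ 6.12365e+02, -2.89655e+02,  1.00000e-03,  4.00000e-03]), np.int64(123), np.float64(0.53)] disc (array([ 611.7, -288.6]), array([23.6, 25.3]), np.float64(188.8), 95)
 mate 3 [array([ 6.20008e+02, -2.22891e+02, -3.00000e-03, -1.00000e-03]), np.int64(103), np.float64(0.478)] disc (array([ 619.1, -222. ]), array([24. , 24.7]), np.float64(189.1), 97)
```

Emit:
{"op": "carry_out", "data": {
  "steps": [
    [[0,-0.011,-0.1],[0,0,0],-1],
    [[-0.002,-0.011,-0.16],[0,0,0],-1],
    [[0,0,-0.16],[0,0,0],-1],
    [[0,0,-0.14],[0,0,0],-1],
    [[0,0,-0.06],[0,0,0],-1]
  ]
}}

```text
t: 9.5
tcp_pos: [595.1, -149.2, 122.9]
tool_rot: [2.12, -0.22, 2.109]
wrist_force: [-0.4, -0.8, -4.8]
gripper_width: 23.5
```

Emit:
{"op": "carry_out", "data": {
  "steps": [
    [[0,0,0],[0,0,0],-1],
    [[0,0,0],[0,0,0],-1]
  ]
}}

```text
t: 9.7
tcp_pos: [595.5, -150.1, 126.9]
tool_rot: [2.113, -0.219, 2.113]
wrist_force: [0.0, 0.7, -4.1]
gripper_width: 23.5
```

```bash
python3 st.py; cat > ml.py <<'E'
from ax import *
import pickle,sys
tag=sys.argv[1]
o=sensors.observe();g=o["tcp_pos"]-19*cv2.Rodrigues(o["tool_rot"])[0][:,2];print("grasp",g.round(1))
for n in("scene","top"):
    F=grab_frame(n); pickle.dump(F,open(n+tag+".pkl","wb"));P=cloud(F)
    t=top(P,(g[0]+2,g[1]+2),g[2]+72,g[2]+88,18);print(n,"disc",t,"delta to seat",(np.array([626.9,-154.0] if n=="top" else [628.6,-153.6])-t[0]).round(1))
    print(" axis",[np.round(v,3) for v in axfit(P,t[0],g[2]+20,g[2]+72,22)])
    for c in [(604.5,-357),(612.3,-288.5),(620,-221.3)]: print("  mate",top(P,c,183,195)[:3:2])
    c=np.array(proj(F,[[600,-150,110]])[0],int);im=F["color"][max(c[1]-45,0):c[1]+55,c[0]-65:c[0]+65]
    cv2.imwrite(f"pics/{n}{tag}.png",cv2.resize(im,None,fx=5,fy=5,interpolation=cv2.INTER_CUBIC))
E
python3 ml.py 2
```

```text
t 9.7 tcp [ 595.5 -150.1  126.9] j [-0.5975, 0.7473, 2.1726, 2.7411, 1.3661, -1.4842] F [ 0.   0.7 -4.1] T [0.232 1.045 0.015]
x [-0.    -0.001  1.   ] y [-0.204 -0.979 -0.001] z [ 0.979 -0.204 -0.   ] w 23.463380375394564
grasp [ 576.9 -146.2  126.9]
scene disc (array([ 580.2, -144.9]), array([25.8, 22.4]), np.float64(206.8), 50) delta to seat [48.4 -8.7]
 axis [array([ 5.76187e+02, -1.48364e+02, -3.00000e-03, -4.00000e-03]), np.int64(126), np.float64(1.604)]
  mate (array([ 606.1, -356.7]), np.float64(190.9))
  mate (array([ 612.8, -289.2]), np.float64(189.4))
  mate (array([ 621.4, -220.8]), np.float64(189.0))
top disc (array([ 578.9, -145.9]), array([24.9, 23.8]), np.float64(206.4), 102) delta to seat [48.  -8.1]
 axis [array([ 5.79619e+02, -1.46683e+02, -2.00000e-03,  6.00000e-03]), np.int64(53), np.float64(0.409)]
  mate (array([ 603.6, -356.5]), np.float64(189.0))
  mate (array([ 611.2, -288. ]), np.float64(189.2))
  mate (array([ 619. , -221.4]), np.float64(188.9))
```

View pics/scene2.png

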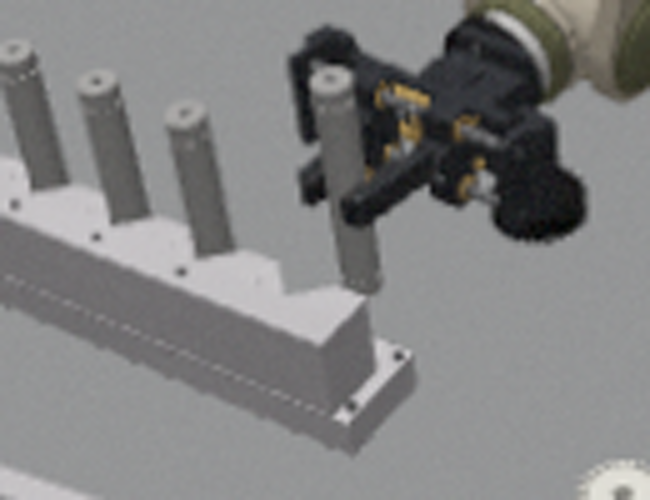

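View pics/top2.png

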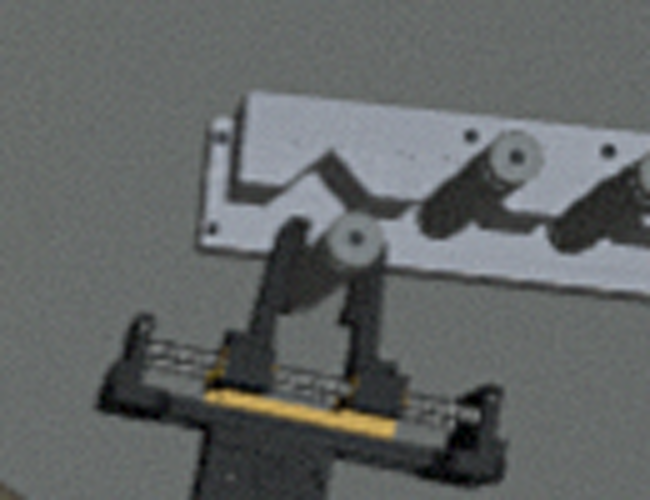

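Emit:
{"op": "carry_out", "data": {
  "steps": [
    [[0.03,-0.01,-0.012],[0,0,0],-1],
    [[0.04,-0.008,-0.012],[0,0,0],-1],
    [[0.045,-0.008,-0.012],[0,0,0],-1],
    [[0.04,-0.005,-0.012],[0,0,0],-1],
    [[0,0,0],[0,0,0],-1]
  ]
}}

```text
t: 10.3
tcp_pos: [634.8, -158.8, 114.4]
tool_rot: [2.111, -0.22, 2.113]
wrist_force: [-0.6, 0.3, -3.2]
gripper_width: 23.4
```

```bash
python3 st.py;python3 ml.py 3
```

```text
t 10.3 tcp [ 634.8 -158.8  114.4] j [-0.5581, 0.8016, 2.0546, 2.7775, 1.3041, -1.4698] F [-0.6  0.3 -3.2] T [ 0.17   1.086 -0.022]
x [-0.001 -0.     1.   ] y [-0.206 -0.979 -0.001] z [ 0.979 -0.206  0.001] w 23.39955474618274
grasp [ 616.2 -154.9  114.4]
scene disc (array([ 619.8, -154.1]), array([23.8, 25.8]), np.float64(194.9), 56) delta to seat [8.8 0.5]
 axis [array([ 6.15571e+02, -1.56993e+02,  4.00000e-03, -1.50000e-02]), np.int64(123), np.float64(1.347)]
  mate (array([ 606.1, -357.3]), np.float64(189.6))
  mate (array([ 613.6, -288.6]), np.float64(189.9))
  mate (array([ 621.6, -220.7]), np.float64(189.4))
top disc (array([ 617.4, -154.1]), array([25.3, 23.6]), np.float64(193.0), 101) delta to seat [9.5 0.1]
 axis [array([ 6.18248e+02, -1.54919e+02,  4.00000e-03,  1.20000e-02]), np.int64(60), np.float64(0.376)]
  mate (array([ 603.6, -356.8]), np.float64(188.9))
  mate (array([ 611.2, -288.3]), np.float64(188.9))
  mate (array([ 619.5, -221.7]), np.float64(188.8))
```

View pics/top3.png

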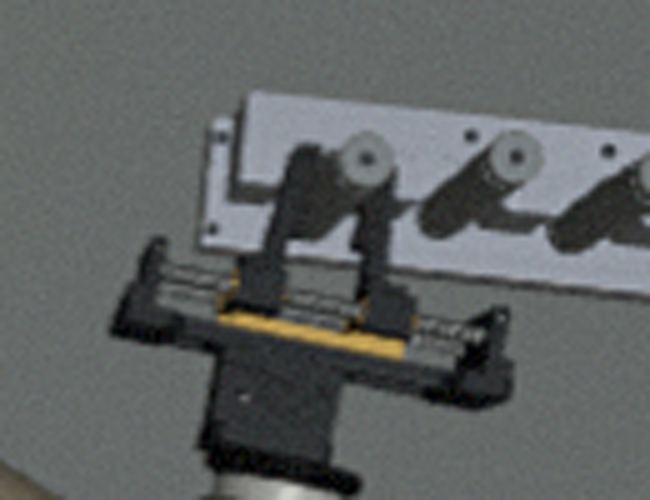

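Emit:
{"op": "carry_out", "data": {
  "steps": [
    [[0.012,0.002,0],[0,0,0],-1],
    [[0.01,0.001,0],[0,0,0],-1],
    [[0.004,0,0],[0,0,0],-1],
    [[0,0,0],[0,0,0],-1]
  ]
}}

```text
t: 10.8
tcp_pos: [640.2, -158.0, 114.3]
tool_rot: [2.112, -0.221, 2.112]
wrist_force: [-0.6, 0.2, -3.9]
gripper_width: 23.7
```

Emit:
{"op": "carry_out", "data": {
  "steps": [
    [[0.004,-0.0005,0],[0,0,0],-1],
    [[0,0,0],[0,0,0],-1],
    [[0,0,0],[0,0,0],-1]
  ]
}}

```text
t: 11.1
tcp_pos: [641.1, -158.2, 114.2]
tool_rot: [2.113, -0.222, 2.112]
wrist_force: [-0.1, 0.4, -3.2]
gripper_width: 23.7
```

Emit:
{"op": "carry_out", "data": {
  "steps": [
    [[0.004,-0.0005,0],[0,0,0],-1],
    [[0,0,0],[0,0,0],-1],
    [[0,0,0],[0,0,0],-1]
  ]
}}

```text
t: 11.4
tcp_pos: [642.2, -158.3, 114.2]
tool_rot: [2.113, -0.222, 2.112]
wrist_force: [-0.2, -0.3, -4.4]
gripper_width: 23.3
```

Emit:
{"op": "carry_out", "data": {
  "steps": [
    [[0.004,-0.0005,0],[0,0,0],-1],
    [[0,0,0],[0,0,0],-1],
    [[0,0,0],[0,0,0],-1]
  ]
}}

```text
t: 11.7
tcp_pos: [643.1, -158.5, 114.2]
tool_rot: [2.113, -0.222, 2.112]
wrist_force: [-1.6, -0.6, -3.4]
gripper_width: 23.4
```

Emit:
{"op": "carry_out", "data": {
  "steps": [
    [[0.003,-0.0003,0],[0,0,0],-1],
    [[0,0,0],[0,0,0],-1],
    [[0,0,0],[0,0,0],-1]
  ]
}}

```text
t: 12.0
tcp_pos: [643.7, -158.7, 114.1]
tool_rot: [2.112, -0.223, 2.111]
wrist_force: [-4.9, -1.6, -2.9]
gripper_width: 23.2
```

Emit:
{"op": "carry_out", "data": {
  "steps": [
    [[0,-0.002,-0.004],[0,0,0],-1],
    [[0,0,-0.004],[0,0,0],-1],
    [[0,0,-0.004],[0,0,0],-1],
    [[0,0,0],[0,0,0],-1]
  ]
}}

```text
t: 12.4
tcp_pos: [644.0, -159.2, 111.7]
tool_rot: [2.11, -0.222, 2.113]
wrist_force: [-4.9, 0.0, -0.2]
gripper_width: 23.5
```

Emit:
{"op": "carry_out", "data": {
  "steps": [
    [[0,0,-0.003],[0,0,0],-1],
    [[0,0,0],[0,0,0],-1],
    [[0,0,0],[0,0,0],-1]
  ]
}}

```text
t: 12.7
tcp_pos: [644.0, -159.2, 111.2]
tool_rot: [2.11, -0.222, 2.114]
wrist_force: [-5.6, -1.7, 1.9]
gripper_width: 23.7
```

```bash
python3 st.py;python3 ml.py 4
```

```text
t 12.7 tcp [ 644.  -159.2  111.2] j [-0.5461, 0.8155, 2.0277, 2.7897, 1.2913, -1.4685] F [-5.6 -1.7  1.9] T [ 0.034  0.503 -0.291]
x [-0.002 -0.     1.   ] y [-0.207 -0.978 -0.001] z [ 0.978 -0.207  0.002] w 23.696521440047313
grasp [ 625.4 -155.2  111.1]
scene disc (array([ 629.2, -155.4]), array([23.9, 22.5]), np.float64(191.6), 57) delta to seat [-0.6  1.8]
 axis [array([ 6.25901e+02, -1.57534e+02,  2.60000e-02, -8.00000e-03]), np.int64(126), np.float64(1.492)]
  mate (array([ 605.8, -356.9]), np.float64(190.3))
  mate (array([ 612.9, -289. ]), np.float64(189.5))
  mate (array([ 621.1, -220.7]), np.float64(189.2))
top disc (array([ 628.6, -154.7]), array([23.9, 23.6]), np.float64(190.0), 99) delta to seat [-1.7  0.7]
 axis [array([ 6.28839e+02, -1.55409e+02,  1.30000e-02, -6.00000e-03]), np.int64(64), np.float64(0.437)]
  mate (array([ 603.6, -356.6]), np.float64(189.1))
  mate (array([ 611.4, -288.1]), np.float64(189.4))
  mate (array([ 619.1, -221.4]), np.float64(189.2))
```

View pics/scene4.png

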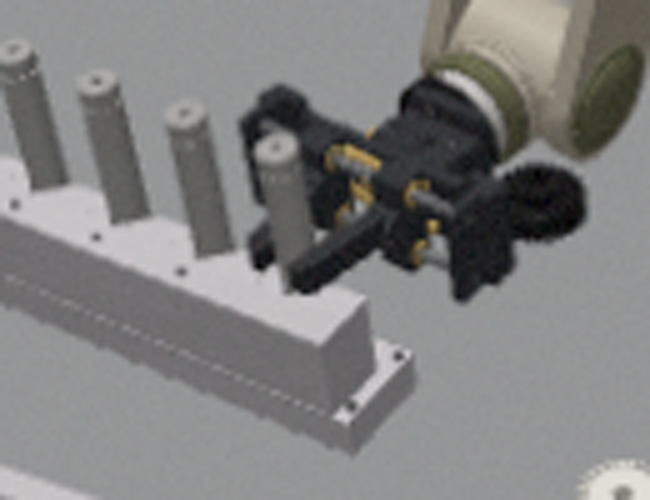

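Emit:
{"op": "carry_out", "data": {
  "steps": [
    [[-0.002,0.001,-0.002],[0,0,0],-1],
    [[0,0,-0.002],[0,0,0],-1],
    [[0,0,0],[0,0,0],-1],
    [[0,0,0],[0,0,0],-1]
  ]
}}

```text
t: 13.2
tcp_pos: [643.6, -159.0, 110.3]
tool_rot: [2.11, -0.221, 2.114]
wrist_force: [-4.9, -1.7, 2.7]
gripper_width: 23.6
```

Emit:
{"op": "carry_out", "data": {
  "steps": [
    [[0,0,-0.002],[0,0,0],-1],
    [[0,0,0],[0,0,0],-1],
    [[0,0,0],[0,0,0],-1]
  ]
}}

```text
t: 13.5
tcp_pos: [643.6, -159.1, 110.3]
tool_rot: [2.108, -0.221, 2.115]
wrist_force: [-6.1, -1.2, 4.7]
gripper_width: 23.5
```

Emit:
{"op": "carry_out", "data": {
  "steps": [
    [[0,0,0],[0,0,0],-1],
    [[0,0,0],[0,0,0],-1],
    [[0,0,0],[0,0,0],-1]
  ],
  "grip_force": 15
}}

```text
t: 13.8
tcp_pos: [643.7, -159.1, 110.2]
tool_rot: [2.108, -0.221, 2.115]
wrist_force: [-6.1, -2.2, 5.5]
gripper_width: 24.4
```

Emit:
{"op": "carry_out", "data": {
  "steps": [
    [[0,0,0],[0,0,0],-1],
    [[0,0,0],[0,0,0],-1],
    [[0,0,0],[0,0,0],-1]
  ],
  "grip_force": 4
}}

```text
t: 14.1
tcp_pos: [643.8, -159.1, 110.1]
tool_rot: [2.109, -0.221, 2.115]
wrist_force: [-4.0, -2.0, 5.5]
gripper_width: 24.9
```

```bash
python3 st.py;python3 ml.py 5|grep -v mate
```

```text
t 14.1 tcp [ 643.8 -159.1  110.1] j [-0.5462, 0.8189, 2.0276, 2.79, 1.2955, -1.47] F [-4.  -2.   5.5] T [-0.105 -0.281 -0.431]
x [-0.003  0.     1.   ] y [-0.207 -0.978 -0.   ] z [ 0.978 -0.207  0.003] w 24.92565302747001
grasp [ 625.2 -155.2  110.1]
scene disc (array([ 629.1, -154.7]), array([25.4, 27.5]), np.float64(190.6), 60) delta to seat [-0.5  1.1]
 axis [array([ 6.24993e+02, -1.57288e+02,  2.20000e-02,  4.00000e-03]), np.int64(125), np.float64(1.339)]
top disc (array([ 627. , -154.4]), array([23.1, 23. ]), np.float64(189.1), 100) delta to seat [-0.1  0.4]
 axis [array([ 6.27941e+02, -1.55433e+02,  5.00000e-03,  9.00000e-03]), np.int64(62), np.float64(0.379)]
```

Emit:
{"op": "carry_out", "data": {
  "steps": [
    [[0,0,0],[0,0,0],-0.4],
    [[0,0,0],[0,0,0],-0.3],
    [[0,0,0],[0,0,0],-0.15],
    [[0,0,0],[0,0,0],-0.1],
    [[0,0,0],[0,0,0],-0.1]
  ]
}}

```text
t: 14.7
tcp_pos: [643.4, -158.6, 108.8]
tool_rot: [2.113, -0.221, 2.112]
wrist_force: [-0.1, -0.2, 0.2]
gripper_width: 39.9
```

```bash
python3 st.py;python3 ml.py 6
```

```text
t 14.7 tcp [ 643.4 -158.6  108.8] j [-0.546, 0.8198, 2.0286, 2.7895, 1.2938, -1.4699] F [-0.1 -0.2  0.2] T [ 0.091  0.506 -0.006]
x [ 0.001 -0.001  1.   ] y [-0.206 -0.978 -0.001] z [ 0.978 -0.206 -0.001] w 39.86206962502303
grasp [ 624.8 -154.7  108.8]
scene disc (array([ 628.2, -155.6]), array([23.4, 26. ]), np.float64(190.5), 64) delta to seat [0.4 2. ]
 axis [array([ 6.2434e+02, -1.5746e+02,  1.0000e-03, -1.1000e-02]), np.int64(121), np.float64(1.36)]
  mate (array([ 605.6, -357.3]), np.float64(190.4))
  mate (array([ 613.2, -288.7]), np.float64(189.6))
  mate (array([ 621.1, -220.4]), np.float64(189.5))
top disc (array([ 626.4, -154.8]), array([24.7, 23.6]), np.float64(189.1), 99) delta to seat [0.5 0.8]
 axis [array([ 6.27234e+02, -1.55680e+02, -2.00000e-03, -8.00000e-03]), np.int64(57), np.float64(0.397)]
  mate (array([ 603.4, -356.5]), np.float64(188.9))
  mate (array([ 611.3, -288. ]), np.float64(189.2))
  mate (array([ 619.4, -221.6]), np.float64(188.9))
```

View pics/top6.png

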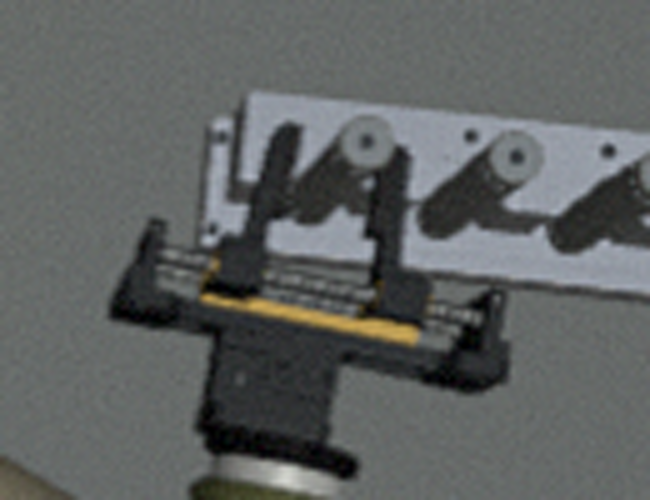

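The shaft stands upright in the groove at (368,143), level with the mates. The position deltas (0.4–2 mm) don't prove it is fully snug. I'll retreat, then give the foot a gentle push.

Emit:
{"op": "carry_out", "data": {
  "steps": [
    [[-0.06,0.013,0],[0,0,0],-0.1],
    [[-0.1,0.021,0],[0,0,0],-0.1],
    [[-0.12,0.025,0],[0,0,0],-0.1],
    [[-0.08,0.017,0.04],[0,0,0],-0.1],
    [[0,0,0],[0,0,0],-1]
  ]
}}

```text
t: 15.3
tcp_pos: [552.1, -139.6, 119.0]
tool_rot: [2.114, -0.224, 2.11]
wrist_force: [1.1, -0.7, -0.0]
gripper_width: 33.6
```

Emit:
{"op": "carry_out", "data": {
  "steps": [
    [[0,0,0],[0.015,0.071,0],-1],
    [[0,0,0],[0.015,0.071,0],-1],
    [[0,0,0],[0.015,0.071,0],-1],
    [[0,0,0],[0,0,0],-1],
    [[0,0,0],[0,0,0],-1]
  ]
}}

```text
t: 15.8
tcp_pos: [555.8, -139.1, 119.5]
tool_rot: [2.497, -0.257, 1.698]
wrist_force: [-0.1, 0.1, -0.3]
gripper_width: 0.6
```

```bash
python3 st.py; cat > mm.py <<'E'
from ax import *
import pickle,sys
tag=sys.argv[1];C=[(604.5,-357),(612.3,-288.5),(620,-221.3),(627.7,-154)]
for n in("scene","top"):
  D=[];A=[]
  for k in range(int(sys.argv[2])):
    F=grab_frame(n);P=cloud(F)
    D.append([top(P,c,183,195,17)[0] for c in C]);A.append([axfit(P,c,105,182)[0] for c in C])
  D=np.mean(D,0);A=np.mean(A,0)
  ys=np.array([.1135,.9935]);xs=np.array([.9935,-.1135])
  for lab,Q in(("disc",D),("axis",A[:,:2])):
    m=Q[:3].mean(0); r=(Q-m)@np.c_[xs,ys]-np.array([[0,-68],[0,0],[0,68],[0,136]]); print(n,lab,"resid xs,ys",r.round(2).tolist())
  print(" tilt",A[:,2:].round(3).tolist())
  c=np.array(proj(F,[[600,-150,110]])[0],int);im=F["color"][max(c[1]-45,0):c[1]+55,c[0]-65:c[0]+65]
  cv2.imwrite(f"pics/{n}{tag}.png",cv2.resize(im,None,fx=5,fy=5,interpolation=cv2.INTER_CUBIC))
E
python3 mm.py 7 4
```

```text
t 15.8 tcp [ 555.8 -139.1  119.5] j [-0.6204, 0.4765, 2.259, 2.6049, 0.8318, -1.3484] F [-0.1  0.1 -0.3] T [0.112 0.498 0.019]
x [ 0.36  -0.077  0.93 ] y [-0.202 -0.979 -0.003] z [ 0.911 -0.186 -0.368] w 0.5744750940026759
scene disc resid xs,ys [[0.24, -0.66], [-0.17, 0.06], [-0.07, 0.61], [-0.82, -1.63]]
scene axis resid xs,ys [[0.3, 0.43], [0.64, -0.28], [-0.93, -0.15], [-1.03, -0.91]]
 tilt [[-0.007, -0.024], [0.016, -0.009], [0.015, 0.031], [-0.006, -0.011]]
top disc resid xs,ys [[-0.03, -0.2], [-0.15, 0.65], [0.18, -0.45], [-0.38, -1.21]]
top axis resid xs,ys [[0.06, -0.16], [0.01, 0.45], [-0.07, -0.29], [-0.34, -0.82]]
 tilt [[-0.003, -0.031], [-0.003, 0.003], [0.0, 0.005], [-0.003, -0.001]]
```

View pics/top7.png

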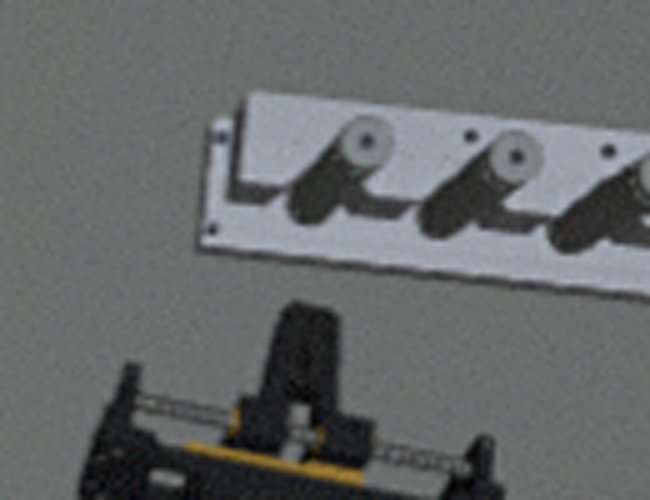

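View pics/scene7.png

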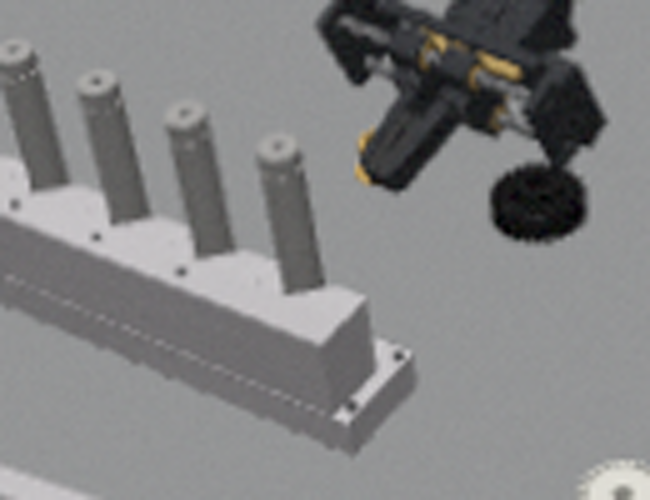

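Emit:
{"op": "carry_out", "data": {
  "steps": [
    [[0.01,-0.01,-0.08],[0,0,0],-1],
    [[0.03,-0.01,-0.1],[0,0,0],-1],
    [[0.05,-0.015,-0.06],[0,0,0],-1],
    [[0.04,-0.01,0],[0,0,0],-1],
    [[0.03,-0.005,0],[0,0,0],-1]
  ]
}}

```text
t: 16.7
tcp_pos: [595.6, -151.8, 58.7]
tool_rot: [2.501, -0.259, 1.691]
wrist_force: [-0.7, 0.2, 0.4]
gripper_width: 0.8
```

Emit:
{"op": "carry_out", "data": {
  "steps": [
    [[0,0,0],[0,0,0],-1],
    [[0,0,0],[0,0,0],-1]
  ]
}}

```text
t: 16.9
tcp_pos: [594.9, -151.4, 59.4]
tool_rot: [2.501, -0.258, 1.692]
wrist_force: [-0.1, 0.2, -0.1]
gripper_width: 0.7
```

```bash
python3 st.py
```

```text
t 16.9 tcp [ 594.9 -151.4   59.4] j [-0.5847, 0.6853, 2.1352, 2.6821, 0.8959, -1.4158] F [-0.1  0.2 -0.1] T [ 0.103  0.492 -0.049]
x [ 0.364 -0.078  0.928] y [-0.202 -0.979 -0.003] z [ 0.909 -0.187 -0.372] w 0.6642345364986396
```

Emit:
{"op": "carry_out", "data": {
  "steps": [
    [[0.02,-0.0025,0],[0,0,0],-1],
    [[0.012,-0.0015,0],[0,0,0],-1],
    [[0.006,-0.0005,0],[0,0,0],-1],
    [[0,0,0],[0,0,0],-1]
  ]
}}

```text
t: 17.3
tcp_pos: [604.6, -152.7, 58.6]
tool_rot: [2.501, -0.259, 1.691]
wrist_force: [0.0, 0.5, -0.7]
gripper_width: 0.4
```

Emit:
{"op": "carry_out", "data": {
  "steps": [
    [[0.006,-0.0007,0],[0,0,0],-1],
    [[0,0,0],[0,0,0],-1],
    [[0,0,0],[0,0,0],-1]
  ]
}}

```text
t: 17.6
tcp_pos: [605.9, -152.9, 58.4]
tool_rot: [2.502, -0.259, 1.691]
wrist_force: [-0.6, -0.7, 0.1]
gripper_width: 0.5
```

Emit:
{"op": "carry_out", "data": {
  "steps": [
    [[0.004,-0.0005,0],[0,0,0],-1],
    [[0,0,0],[0,0,0],-1],
    [[0,0,0],[0,0,0],-1]
  ]
}}

```text
t: 17.9
tcp_pos: [606.9, -153.0, 58.5]
tool_rot: [2.502, -0.259, 1.691]
wrist_force: [-0.7, -0.5, -0.4]
gripper_width: 0.4
```

Emit:
{"op": "carry_out", "data": {
  "steps": [
    [[0.003,-0.0003,0],[0,0,0],-1],
    [[0,0,0],[0,0,0],-1],
    [[0,0,0],[0,0,0],-1]
  ]
}}

```text
t: 18.2
tcp_pos: [607.7, -153.1, 58.5]
tool_rot: [2.502, -0.259, 1.691]
wrist_force: [-0.1, 0.3, -0.2]
gripper_width: 0.2
```

Emit:
{"op": "carry_out", "data": {
  "steps": [
    [[0.003,-0.0003,0],[0,0,0],-1],
    [[0,0,0],[0,0,0],-1],
    [[0,0,0],[0,0,0],-1]
  ]
}}

```text
t: 18.5
tcp_pos: [608.5, -153.1, 58.5]
tool_rot: [2.502, -0.259, 1.691]
wrist_force: [-0.2, -0.7, 0.6]
gripper_width: 0.9
```

Emit:
{"op": "carry_out", "data": {
  "steps": [
    [[0.003,-0.0003,0],[0,0,0],-1],
    [[0,0,0],[0,0,0],-1],
    [[0,0,0],[0,0,0],-1]
  ]
}}

```text
t: 18.8
tcp_pos: [609.1, -153.2, 58.4]
tool_rot: [2.502, -0.259, 1.691]
wrist_force: [-1.5, -0.4, 1.1]
gripper_width: 0.5
```

Contact. I'll press a little further, aiming for about 6 N.

Emit:
{"op": "carry_out", "data": {
  "steps": [
    [[0.003,-0.0003,0],[0,0,0],-1],
    [[0,0,0],[0,0,0],-1],
    [[0,0,0],[0,0,0],-1]
  ]
}}

```text
t: 19.1
tcp_pos: [609.7, -153.2, 58.3]
tool_rot: [2.502, -0.26, 1.69]
wrist_force: [-5.2, 0.1, 1.8]
gripper_width: 0.6
```

Emit:
{"op": "carry_out", "data": {
  "steps": [
    [[0.002,-0.0002,0],[0,0,0],-1],
    [[0,0,0],[0,0,0],-1],
    [[0,0,0],[0,0,0],-1]
  ]
}}

```text
t: 19.4
tcp_pos: [610.0, -153.2, 58.3]
tool_rot: [2.502, -0.26, 1.69]
wrist_force: [-8.4, 0.4, 3.2]
gripper_width: 0.3
```

Emit:
{"op": "carry_out", "data": {
  "steps": [
    [[-0.01,0.001,0],[0,0,0],-1],
    [[-0.03,0.003,0],[0,0,0],-1],
    [[-0.1,0.015,0.02],[0,0,0],-1],
    [[-0.12,0.02,0.1],[0,0,0],-1],
    [[-0.05,0.01,0.1],[0,0,0],-1]
  ]
}}

```text
t: 19.9
tcp_pos: [530.6, -140.2, 112.7]
tool_rot: [2.506, -0.262, 1.687]
wrist_force: [1.0, -0.8, 0.6]
gripper_width: 0.6
```

```bash
python3 st.py; python3 mm.py 8 4; python3 - <<'E'
from h import *
for n in("scene","top"): save(grab_frame(n),n+"9.png")
E
```

```text
t 19.9 tcp [ 530.6 -140.2  112.7] j [-0.6709, 0.4688, 2.323, 2.568, 0.8803, -1.3628] F [ 1.  -0.8  0.6] T [0.099 0.514 0.001]
x [ 0.368 -0.081  0.926] y [-0.203 -0.979 -0.005] z [ 0.908 -0.186 -0.376] w 0.6287392299769543
scene disc resid xs,ys [[0.02, -0.77], [-0.27, 0.11], [0.25, 0.66], [-0.56, -1.68]]
scene axis resid xs,ys [[0.28, 0.5], [0.67, -0.26], [-0.94, -0.24], [-0.71, -0.71]]
 tilt [[-0.003, -0.016], [0.02, -0.009], [0.017, 0.034], [-0.008, -0.002]]
top disc resid xs,ys [[-0.09, -0.23], [-0.11, 0.63], [0.19, -0.4], [-0.26, -1.22]]
top axis resid xs,ys [[0.09, -0.16], [-0.04, 0.47], [-0.06, -0.31], [-0.29, -0.73]]
 tilt [[-0.005, -0.03], [-0.006, 0.002], [-0.003, 0.0], [-0.001, -0.001]]
```

View pics/scene9.png

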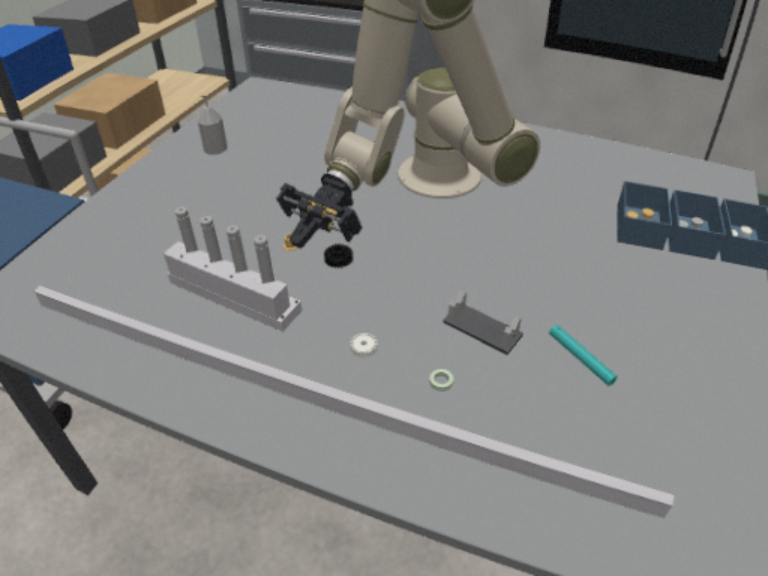

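View pics/top8.png

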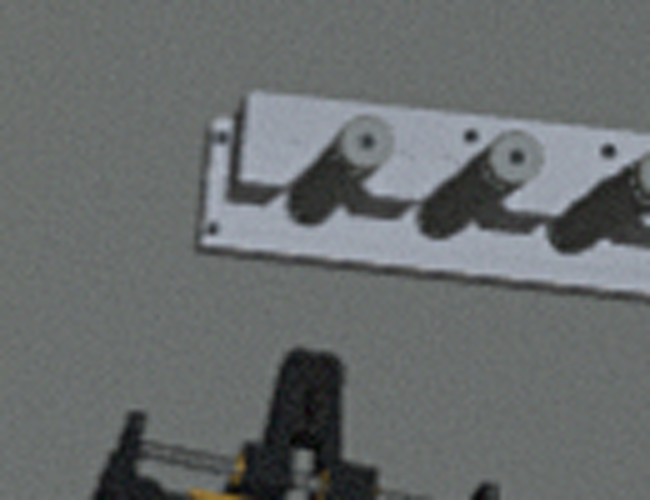

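```bash
python3 -c "
from h import *
print(robot.sign_off(), sensors.observe()['t'])"
```

```text
the job is handed in; nothing more can be done
the job is handed in; nothing more can be done
```

I stood the shaft upright in the empty end groove with the end I measured as heavy facing down, and handed the job in at about 20 s. The hand-in gave no verdict.

- **Heavy end:** Lifted by its middle, the shaft changed the wrist torque by about 0.10 N m (noise about 0.02, text says about 0.07). The heavy end was the one towards -y as it lay. I used only the wrist torque and did not repeat the test with a light pinch.
- **Placing:** I turned it upright in open space and moved it into the groove until light contact, about 5 N. I then lowered it in steps of 1 mm or less until the ledge pushed back with about 5 N, eased the grip and let go. After backing off, I pushed its foot with the closed fingers at up to about 8 N. It hardly moved, and there was almost no sideways force.
- **Last checks:**
  - The top was level with the other shafts to within about 1 mm before the push, and afterwards the shaft stood vertical within about 0.01 rad.
  - It was 0.3 to 0.7 mm short of the depth at which the other shafts sit.
  - Sideways it reads 0.7 to 1.7 mm off the line of the other shafts. I put this down to camera error, because the scatter among the standing shafts is nearly as large and the push showed no sideways force. The cameras alone do not prove it is perfectly snug.
  - The standing shafts did not measurably move, the other parts show no movement in the pictures, and the gripper was clear of everything.

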